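# Centre the wobbly egg cup on its drip stand

## Task

The egg cup has been put down off-centre on its small drip stand. Nudge it to the middle of the stand with light touches of the fingertips, keeping it upright on the stand: do not grip it, lift it, tip it or knock it off, and leave the mug, tumbler and ramekin where they are. Finish with the hand clear of everything.

Things in the scene. Friction and masses are not known exactly. Their poses are not given: they have to be found in the camera images.
- egg_cup: White ceramic egg cup, 68 mm tall, 0.10-0.17 kg. Origin: centre of its underside, z up. It rests on a foot ring 36 mm across, so it tips if pushed high or pressed on the saucer. Widest part: the saucer, 72 mm across, edge 7-14 mm up: nudge it there. Stem 24 mm across; bowl from 28 mm up, rim 48 mm across. Dry friction; stops when no longer pushed. Over 5 N from the fingers is too rough.
- drip_stand: Small fixed pedestal, round about its vertical axis: steel base 120 mm across, thin column, flat round black plastic top plate 96 mm across, 12 mm thick, upper face 70 mm above the work surface. Origin: centre of its underside on the work surface; the middle of the top plate is 70 mm straight above. Its yaw means nothing.
- mug: Bystander: white mug, 88 mm tall, 76 mm across, with a handle. Origin: centre of its underside.
- tumbler: Bystander: glass tumbler, 100 mm tall, 66 mm across. Origin: centre of its underside.
- ramekin: Bystander: low white ramekin, 45 mm tall, 84 mm across. Origin: centre of its underside.
There are look-alikes about, which are no part of the job. What is shaped like the egg_cup but pink is not meant. Leave any pink look-alike of the drip_stand alone.

How it is judged:
By the outcome, as a careful person would: the job done as asked, in the order asked, and still so for the second after the job is handed in, with the robot touching nothing.
It also fails if it takes over 48 s, if anything falls off the work surface, if the arm or the gripper's body presses on something with over 40 N, if the wrist force passes 120 N, or if a joint passes its speed limit or range.

## Robot

A 6-joint arm with a two-finger parallel gripper is mounted at the origin on the work surface. World frame = base frame: x ahead of the robot, y to its left, z up, the work surface at z = 0. Lengths are in m, angles in rad, forces in N, time in s.
With the tool pointing down it reaches from about 0.325 to 0.85 m from the base axis. Payload 4.4 kg.
Tool frame: the origin (TCP) lies on the centre line of the jaws, within the pads' length; the fingertips stand bot.tip_extent ahead of it and the grasp point (between the pads) lies 3 mm ahead of it (bot.tip_extent is the distance from the TCP to the fingertips, in m); z points along the fingers, y is the direction in which the jaws open and shut (so a half turn about z gives the same grasp; the last joint's range is limited). The gripper opens to 94 mm and grips with 3 to 60 N. Pads are 16 mm wide; open, the fingers measure 119 mm over their backs; the gripper's body (75 mm by 177 mm) begins 78 mm behind the grasp point.
Start: joints at [1.127, 0.207, 1.542, -0, 1.393, -0.15], TCP at [0.167, 0.55, 0.227] pointing down, gripper open.
Joint ranges: [-2.73, 2.73], [-0.86, 2.22], [0.23, 2.46], [-1.11, 4.25], [0.08, 2.63], [-2.82, 2.82]. Speed limits (rad/s): [2.79, 2.79, 3.14, 3.14, 3.14, 3.14].

## Interface

Orientations are given as a rotation vector (axis times angle).
In Python, from cell import bot, grip, kinematics, monitor, imaging, search_frame, regions_of, pinpoint gives the robot as it stands. The module is installed in compiled form; this text tells all that it offers. Calls block until the motion is done:
- bot.move_to(position, orientation): joint-space move of the TCP to a pose.
- bot.move_linear(position, rotation=None, velocity=0.15, guard=None): straight line of the TCP; rotation=None keeps the orientation; velocity is the mean speed in m/s. With guard (N) it stops when the force on the tool has changed by that much, and returns True; else False.
- bot.set_joints(angles): joint-space move.
- grip(opening, squeeze=None): finger opening in m; squeeze is the grip in N (None keeps the last); returns when the fingers have stopped.
- bot.sleep(seconds).
- kinematics.inverse_kinematics(position, orientation): joint angles nearest the present ones, or None.
- monitor.sense(): the state.
- imaging.capture(name): name is "scene" or "top"; returns the picture (480x640x3 uint8, blue, green, red); there is no depth.
- imaging.camera_model(name): a dict with "camera_matrix" (3x3 intrinsics, pixels), "k1" (the pictures are not rectified: a ray, as slopes to the right and down, at radius r is drawn at 1 + k1 r^2 times it, then the intrinsics apply), "world_to_cam" (4x4, takes a point from world to camera coordinates). Camera axes: x right, y down, z forward; pixel columns grow to the right and rows downward; lengths in m; the calibration is good to about 2 mm. A picture is of the moment at which its call begins. camera_model takes no time and is no camera call.
A pose or a line that the arm cannot do raises bot.IKError and nothing moves.
- bot.sign_off(): hands the job in, once; it reports no verdict.
Trained networks look in the newest picture that a camera, given by its name, has taken for a name from the list of things; names that differ only in an ending like _2 or _b are one class to them, and where a whole thing is asked for, a point or a joint stands for the part that bears it (a point fixed in the world has none). Each returns a list of dicts, best first, with "score" (0 to 1); they miss things now and then, are a little off and sometimes report something else, mostly with a low value. They report only what shows in the picture. A call takes as long as a camera call. They do not tell look-alikes from the thing itself.
- search_frame(camera, target): "xy" ([column, row] in pixels, amid what is visible of it).
- regions_of(camera, target): "region" (480x640 bool, what is visible of it) and "xy" ([column, row] in pixels, amid what is visible of it).
- pinpoint(camera, target): "xy" ([column, row] in pixels: a listed point, or the origin of a listed thing).
The state is a dict: "time": time; "qpos": joint angles; "qvel": joint speeds; "joint_efforts": joint torques, N m; "ee_pos": TCP position; "tool_rot": TCP orientation; "force": force on the tool from outside, world axes, zero at the start; "torque": the same for the moment, N m; "grip_width": finger opening in m.
Only numpy, scipy, OpenCV 4.12 (cv2) and the standard library are available. Lean on these libraries where they do the work, as an engineer would, in place of code of your own. Each camera call takes 0.05 s, during which the arm holds its last target.

## Working session

There is one attempt and no reset: what is moved stays moved. The work goes in short steps, each a Python script; the robot and the scene stay as the last script left them, time stands still between calls to the robot, and variables do not carry over. Pictures are saved under pics/ and viewed, and the job is handed in when it is done.

```bash
mkdir -p pics; cat > h.py <<'E'
from cell import bot, grip, kinematics, monitor, imaging, search_frame, regions_of, pinpoint
import numpy as np, cv2
def ray(cam,xy):
    m=imaging.camera_model(cam);K=np.array(m["camera_matrix"]);k1=m["k1"];T=np.array(m["world_to_cam"])
    d=np.linalg.solve(K,[xy[0],xy[1],1.])[:2];s=d.copy()
    for _ in range(30): s=d/(1+k1*(s@s))
    R=T[:3,:3];return -R.T@T[:3,3],R.T@np.array([s[0],s[1],1.])
def at_z(cam,xy,z):
    c,v=ray(cam,xy);return c+v*(z-c[2])/v[2]
def proj(cam,P):
    m=imaging.camera_model(cam);K=np.array(m["camera_matrix"]);T=np.array(m["world_to_cam"])
    P=np.atleast_2d(P);p=P@T[:3,:3].T+T[:3,3];s=p[:,:2]/p[:,2:];s=s*(1+m["k1"]*(s**2).sum(1,keepdims=True))
    return s@K[:2,:2].T+K[:2,2]
E
python3 - <<'E'
from h import *
for c in("scene","top"):
    im=imaging.capture(c);cv2.imwrite(f"pics/{c}0.png",im)
    m=imaging.camera_model(c);T=np.array(m["world_to_cam"]);print(c,-T[:3,:3].T@T[:3,3],m["camera_matrix"][0][0] if 1 else 0)
    for t in("egg_cup","drip_stand","mug","tumbler","ramekin"):
        print(t,[(np.round(d["xy"]),round(d["score"],2)) for d in pinpoint(c,t)])
s=monitor.sense();print(s["time"],s["tool_rot"],bot.tip_extent,s["grip_width"])
E
```

```text
scene [ 1.17029544 -0.34866286  1.13767601] 568.8975383294486
egg_cup [(array([246., 210.]), 0.97), (array([193., 294.]), 0.75), (array([261., 243.]), 0.58)]
drip_stand [(array([313., 335.]), 0.71), (array([276., 260.]), 0.66)]
mug [(array([197., 294.]), 0.96)]
tumbler [(array([383., 174.]), 0.75)]
ramekin [(array([172., 252.]), 0.55)]
top [0.39264743 0.00157954 1.23657469] 557.8623230069206
egg_cup [(array([361., 243.]), 0.72), (array([349., 316.]), 0.68)]
drip_stand [(array([351., 242.]), 0.81), (array([356., 158.]), 0.6)]
mug []
tumbler [(array([188., 280.]), 0.73)]
ramekin [(array([441., 302.]), 0.78)]
0.6 [ 4.59809256e-01  3.10774777e+00 -3.78338229e-05] 0.022 0.09409400576994992
```

View pics/scene0.png

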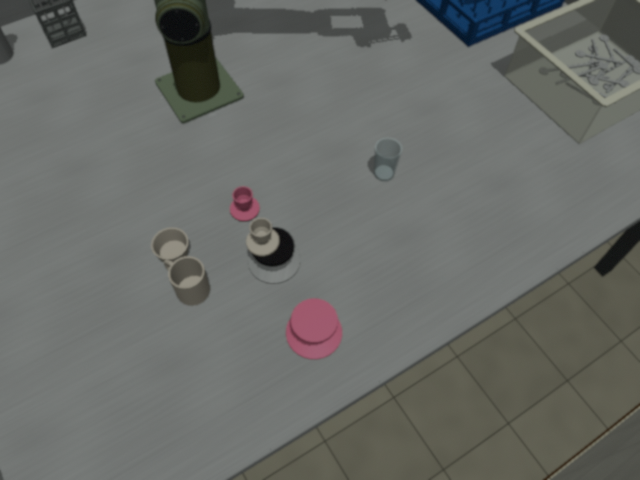

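View pics/top0.png

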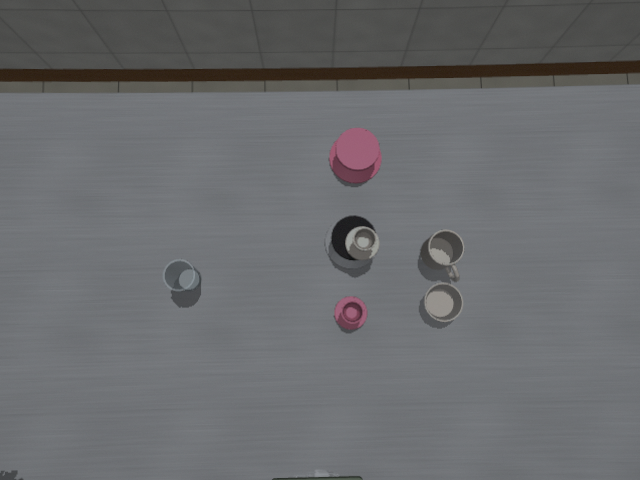

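The scene view shows the white egg cup at (262,238) on the black-topped stand at (274,255). The pink cup is at (244,205) and the pink stand at (314,330). In the top view the white cup is at (362,243), its stand at (352,241), the pink cup at (351,313) and the pink stand at (356,157). The white cup and the black-topped stand are the right pair, so I'll check them in a close crop.

```bash
python3 - <<'E'
from h import *
a=cv2.imread("pics/top0.png")[195:285,305:405];b=cv2.imread("pics/scene0.png")[195:285,215:315]
o=np.hstack([cv2.resize(x,(400,360),interpolation=cv2.INTER_CUBIC) for x in(a,b)])
cv2.imwrite("pics/crop0.png",cv2.convertScaleAbs(o,alpha=1.5))
for c in("top","scene"):
  for t in("egg_cup","drip_stand"):
    for i,d in enumerate(regions_of(c,t)):
        r=d["region"];ys,xs=np.nonzero(r);print(c,t,i,round(d["score"],2),np.round(d["xy"]),r.sum(),xs.min(),xs.max(),ys.min(),ys.max())
        np.save(f"r_{c}_{t}_{i}.npy",r)
print(at_z("top",(362,243),.08),at_z("top",(352,241),.07))
print("tumbler",at_z("top",(188,280),0),"mug",at_z("top",(441,252),0.0),"ram",at_z("top",(441,302),0),"pinkcup",at_z("top",(351,314),0.01),"pst",at_z("top",(356,158),0))
print(monitor.sense()["time"])
E
```

```text
top egg_cup 0 0.86 [350. 311.] 873 334 367 296 329
top egg_cup 1 0.85 [362. 245.] 924 346 380 226 259
top drip_stand 0 0.93 [355. 157.] 2332 329 381 128 183
top drip_stand 1 0.66 [342. 243.] 1250 326 372 215 268
scene egg_cup 0 0.9 [264. 241.] 931 246 278 218 255
scene egg_cup 1 0.71 [245. 205.] 785 230 259 186 220
scene drip_stand 0 0.77 [315. 333.] 2643 286 341 298 359
scene drip_stand 1 0.6 [278. 264.] 1650 249 300 228 283
[ 0.57380054 -0.10296308  0.08      ] [ 0.58004495 -0.08280318  0.07      ]
tumbler [0.51084364 0.27683058 0.        ] mug [ 0.56272253 -0.28629188  0.        ] ram [ 0.45156337 -0.27992016  0.        ] pinkcup [ 0.42864851 -0.0801436   0.01      ] pst [ 0.78451654 -0.10268337  0.        ]
0.8
```

View pics/crop0.png

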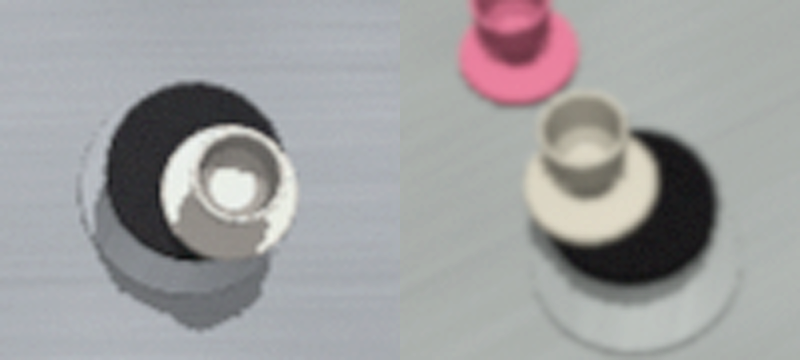

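The crop confirms it: the white cup sits well off-centre on the black plate, and no pink is involved. Next I'll fit circle models of the cup and plate in both views.

```bash
cat >> h.py <<'E'
from scipy.optimize import minimize
A=np.linspace(0,2*np.pi,73)
def circ(x,y,z,r): return np.c_[x+r*np.cos(A),y+r*np.sin(A),np.full(73,z)]
S=8
def fill(cam,groups,box):
    x0,x1,y0,y1=box;m=np.zeros(((y1-y0)*S,(x1-x0)*S),np.uint8)
    for g in groups:
        h=cv2.convexHull(((proj(cam,np.vstack(g))-[x0,y0]+.5)*S).astype(np.float32))
        cv2.fillConvexPoly(m,np.round(h).astype(np.int32),1)
    return cv2.resize(m.astype(np.float32),(x1-x0,y1-y0),interpolation=cv2.INTER_AREA)
def cupm(cam,p,box,z=.07):
    x,y=p[:2]
    return fill(cam,[[circ(x,y,z+.007,.036),circ(x,y,z+.014,.036)],[circ(x,y,z+.014,.012),circ(x,y,z+.028,.012)],[circ(x,y,z+.028,.014),circ(x,y,z+.068,.024)]],box)
def platem(cam,p,box): return fill(cam,[[circ(p[0],p[1],.07,.048),circ(p[0],p[1],.058,.048)]],box)
def best(f,x0):
    r=minimize(f,x0,method="Nelder-Mead",options=dict(initial_simplex=np.array([x0,np.add(x0,[.006,0]),np.add(x0,[0,.006])]),xatol=1e-4,fatol=.1))
    return r.x,r.fun
def box_for(cam,p):
    q=proj(cam,[[p[0],p[1],.07]])[0].astype(int);return (q[0]-50,q[0]+50,q[1]-50,q[1]+50)
def measure(ims,regs,pc,ps):
    """ims: cam->img, regs: cam->mask of the cup"""
    B={c:box_for(c,ps) for c in ims};cr=lambda c,a:a[B[c][2]:B[c][3],B[c][0]:B[c][1]]
    out={}
    for cams in [[c] for c in ims]+([list(ims)] if len(ims)>1 else []):
        f=lambda p:sum(np.abs(cupm(c,p,B[c])-cr(c,regs[c])).sum() for c in cams)
        cup,e=best(f,pc)
        def g(p):
            t=0
            for c in cams:
                dark=(cr(c,ims[c]).max(2)<62)*1.
                t+=(np.abs(platem(c,p,B[c])-dark)*(1-np.clip(cv2.dilate(cr(c,regs[c]).astype(np.float32),np.ones((3,3))),0,1))).sum()
            return t
        st,e2=best(g,ps)
        out["+".join(cams)]=(cup,st);print(cams,"cup",cup.round(4),round(e),"stand",st.round(4),round(e2),"off",((cup-st)*1000).round(1))
    return out
def look(tag,pc,ps,cams=("top","scene")):
    ims={};regs={}
    for c in cams:
        im=imaging.capture(c);cv2.imwrite(f"pics/{c}{tag}.png",im)
        q=proj(c,[[pc[0],pc[1],.09]])[0]
        L=[d for d in regions_of(c,"egg_cup") if np.hypot(*(np.array(d["xy"])-q))<20 and d["region"].sum()>300]
        if L: ims[c]=im;regs[c]=L[0]["region"]
        else: print("no cup",c)
    return measure(ims,regs,pc,ps)
E
python3 - <<'E'
from h import *
ims={c:cv2.imread(f"pics/{c}0.png") for c in("top","scene")}
for c in ims:
    g=ims[c].max(2);b=box_for(c,(.58,-.083));print(c,np.histogram(g[b[2]:b[3],b[0]:b[1]],bins=range(0,140,10))[0])
regs={"top":np.load("r_top_egg_cup_1.npy"),"scene":np.load("r_scene_egg_cup_0.npy")}
o=measure(ims,regs,(.574,-.103),(.58,-.083))
cup,st=o["top+scene"]
v=[]
for c in ims:
    b=box_for(c,st);im=cv2.resize(ims[c][b[2]:b[3],b[0]:b[1]],(400,400),interpolation=cv2.INTER_CUBIC)
    for P in(circ(*cup,.084,.036),circ(*cup,.138,.024),circ(*st,.07,.048),circ(*st,0,.06)):
        q=((proj(c,P)-[b[0],b[2]]+.5)*4).astype(np.int32);cv2.polylines(im,[q],True,(0,0,255),1)
    v.append(im)
cv2.imwrite("pics/fit0.png",np.hstack(v))
E
```

```text
top [   0    4   48  626   29   33   67  327  261  456  113 2320 5347]
scene [   0  460  111   55   38   58   42  183  210  270  304 5649 1856]
['top'] cup [ 0.5746 -0.1036] 35 stand [ 0.5875 -0.0867] 44 off [-12.9 -16.9]
['scene'] cup [ 0.5724 -0.1034] 63 stand [ 0.5852 -0.0886] 38 off [-12.7 -14.7]
['top', 'scene'] cup [ 0.5739 -0.1036] 111 stand [ 0.5868 -0.0875] 112 off [-12.9 -16.1]
```

View pics/fit0.png

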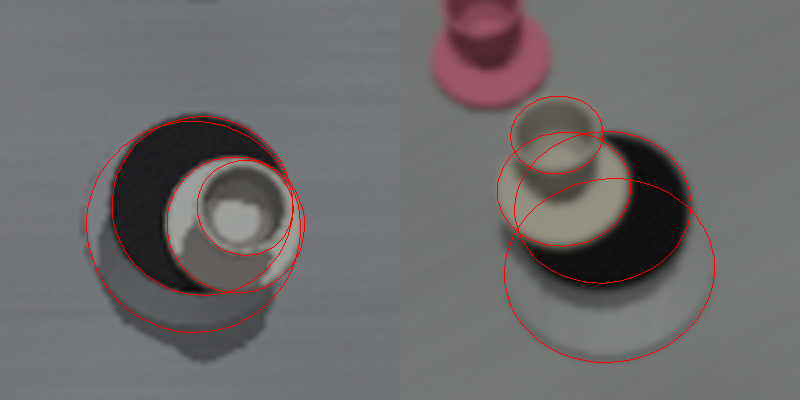

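The two views agree: the cup is off by about (-13, -16) mm, roughly 20.6 mm, and the fits overlay well. I'll part the fingertips by 40 mm and use them as a cradle on the saucer edge, tips 6 mm above the plate, pushing towards the middle. The first push will stop short so I can look again.

```bash
cat >> h.py <<'E'
from scipy.spatial.transform import Rotation as Rn
def rot(u):
    c,s=u/np.linalg.norm(u);return Rn.from_matrix(np.array([[c,s,0],[s,-c,0],[0,0,-1.]])).as_rotvec()
ZT=.076+bot.tip_extent
E
python3 - <<'E'
from h import *
cup=np.array([.5738,-.1036]);st=np.array([.5866,-.0876]);u=(st-cup)/np.linalg.norm(st-cup)
R=rot(u);p=cup-u*.058
q=kinematics.inverse_kinematics([*p,ZT],R);print(u,p,q)
grip(.040,3)
bot.move_to([*p,.22],R)
bot.move_linear([*p,ZT],velocity=.12,guard=6)
s=monitor.sense();print(s["time"],s["ee_pos"],s["grip_width"],s["force"],s["qpos"])
for c in("top","scene"): cv2.imwrite(f"pics/{c}1.png",imaging.capture(c))
a=cv2.imread("pics/top1.png")[175:305,285:425];b=cv2.imread("pics/scene1.png")[165:295,195:335]
cv2.imwrite("pics/crop1.png",cv2.convertScaleAbs(np.hstack([cv2.resize(x,(400,371),interpolation=cv2.INTER_CUBIC) for x in(a,b)]),alpha=1.4))
E
```

```text
[0.62469505 0.78086881] [ 0.53756769 -0.14889039] [-4.25353070e-01  3.11019665e-01  1.70001587e+00 -4.44089210e-16
  1.13055712e+00  2.49387872e-01]
5.7083 [ 0.53834033 -0.14923595  0.09892537] 0.04022253097917341 [0.51810018 0.37552933 0.49448421] [-4.25337574e-01  3.10210346e-01  1.69885449e+00 -1.55363412e-05
  1.13061496e+00  2.49397702e-01]
```

View pics/crop1.png

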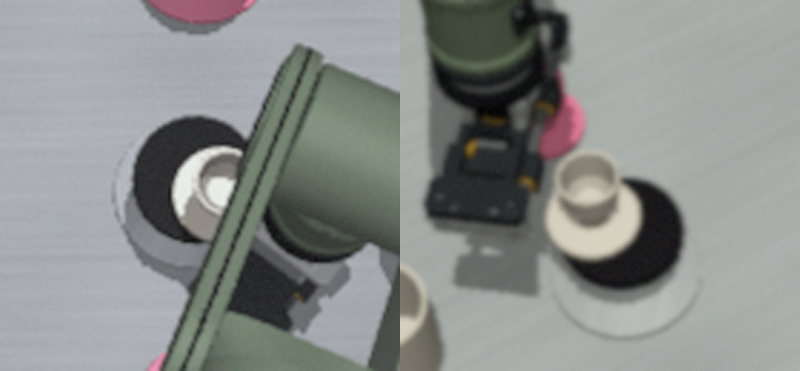

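The hand is down behind the cup and the cup has not moved: in the scene crop the cup is at (590,200) and the fingers at (480,210). Now the slow first push, stopping about 6 mm short.

```bash
python3 - <<'E'
from h import *
cup=np.array([.5738,-.1036]);st=np.array([.5866,-.0876]);u=(st-cup)/np.linalg.norm(st-cup)
f0=monitor.sense()["force"]
for d in np.arange(.054,.0438,-.002)if 0 else [.052,.046,.038+.014,]:break
t=st-u*(.038+.006);start=monitor.sense()["ee_pos"][:2]
n=6
for i in range(1,n+1):
    p=start+(t-start)*i/n
    g=bot.move_linear([*p,ZT],velocity=.02,guard=3.0)
    s=monitor.sense();print(g,round(s["time"],2),s["ee_pos"].round(4),(s["force"]-f0).round(2))
    if g:break
cv2.imwrite("pics/scene2.png",imaging.capture("scene"))
b=cv2.imread("pics/scene2.png")[165:295,195:335]
cv2.imwrite("pics/crop2.png",cv2.convertScaleAbs(cv2.resize(b,(560,520),interpolation=cv2.INTER_CUBIC),alpha=1.4))
look(3,cup+.7*(st-cup),st,("scene",))
E
```

```text
False 6.26 [ 0.542  -0.1446  0.0981] [-0.6  -1.58  1.44]
False 6.69 [ 0.5454 -0.14    0.098 ] [-0.55 -1.22  0.36]
False 7.12 [ 0.5488 -0.1355  0.098 ] [-0.38 -0.84  1.  ]
False 7.56 [ 0.5523 -0.1309  0.098 ] [-0.7  -1.42  0.38]
False 7.99 [ 0.5558 -0.1263  0.098 ] [ 0.39 -1.47  0.11]
False 8.43 [ 0.5593 -0.1217  0.098 ] [-0.   -0.87  0.03]
['scene'] cup [ 0.5831 -0.0884] 140 stand [ 0.5846 -0.0887] 1660 off [-1.5  0.3]
```

View pics/crop2.png

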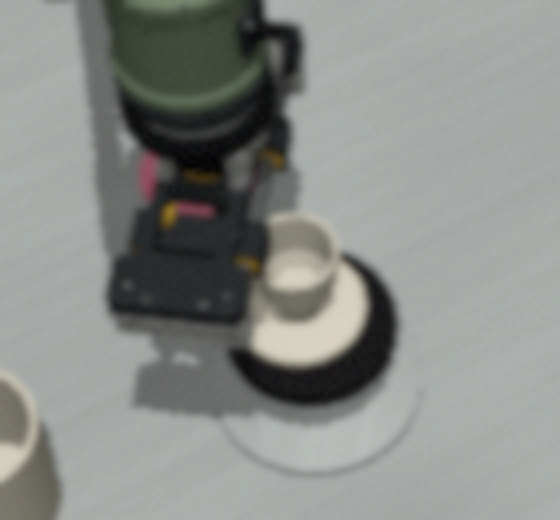

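The cup has moved with the cradle, light forces and still upright. The hand hides part of it, so I'll back off and look from clear of both cameras.

```bash
cat >> h.py <<'E'
def retreat(u):
    s=monitor.sense();p=s["ee_pos"][:2]-u*.03
    bot.move_linear([*p,ZT],velocity=.05)
    bot.move_linear([*p,.22],velocity=.2)
    q=monitor.sense()["qpos"].copy();q[0]=1.0 if 1 else 0;bot.set_joints(q)
def overlay(tag,cup,st):
    v=[]
    for c in("top","scene"):
        b=box_for(c,st);im=cv2.imread(f"pics/{c}{tag}.png");im=cv2.resize(im[b[2]:b[3],b[0]:b[1]],(400,400),interpolation=cv2.INTER_CUBIC)
        for P in(circ(*cup,.084,.036),circ(*st,.07,.048)):
            q=((proj(c,P)-[b[0],b[2]]+.5)*4).astype(np.int32);cv2.polylines(im,[q],True,(0,0,255),1)
        v.append(im)
    cv2.imwrite(f"pics/fit{tag}.png",np.hstack(v))
E
python3 - <<'E'
from h import *
u=np.array([.6247,.7809]);retreat(u)
st=np.array([.5866,-.0876])
o=look(4,st-u*.006,st);overlay(4,*o["top+scene"]);print(monitor.sense()["time"])
E
```

```text
['top'] cup [ 0.5845 -0.0905] 39 stand [ 0.5879 -0.0858] 74 off [-3.4 -4.7]
['scene'] cup [ 0.5809 -0.0895] 100 stand [ 0.5857 -0.0877] 74 off [-4.8 -1.8]
['top', 'scene'] cup [ 0.584  -0.0903] 159 stand [ 0.5874 -0.0865] 171 off [-3.4 -3.9]
12.8583
```

View pics/fit4.png

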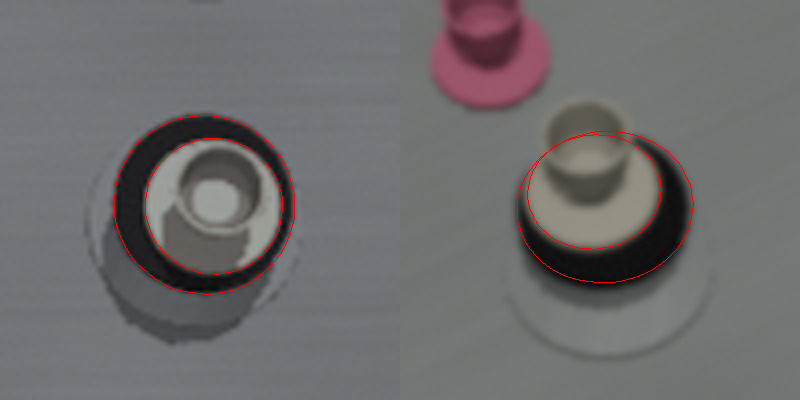

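Top overlay is very clean: saucer at about (213,205), plate at about (205,204) in the crop. The remainder is about (-3.5, -4) mm. I'll cross-check with ellipse fits on the dark ring.

```bash
cat >> h.py <<'E'
def ring(tag,st,th=62):
    c="top";im=cv2.imread(f"pics/{c}{tag}.png");b=box_for(c,st);k=8
    g=cv2.resize(im[b[2]:b[3],b[0]:b[1]].max(2),None,fx=k,fy=k,interpolation=cv2.INTER_CUBIC)
    cs,h=cv2.findContours((g<th).astype(np.uint8),cv2.RETR_CCOMP,cv2.CHAIN_APPROX_NONE)
    i=max((j for j in range(len(cs)) if h[0][j][3]<0),key=lambda j:cv2.contourArea(cs[j]))
    inn=max((j for j in range(len(cs)) if h[0][j][3]==i),key=lambda j:cv2.contourArea(cs[j]))
    px=lambda q:(q+.5)/k-.5+[b[0],b[2]]
    def fitc(pts,z0,z1,r,x0):
        pts=px(pts[:,0,:].astype(float))
        def f(p):
            hull=cv2.convexHull(proj(c,np.vstack([circ(*p[:2],z0,r*p[2]),circ(*p[:2],z1,r*p[2])])).astype(np.float32))
            d=np.array([cv2.pointPolygonTest(hull,(float(a),float(e)),True) for a,e in pts[::4]])
            return np.minimum(np.abs(d),.8).mean()
        r_=minimize(f,[*x0,1.],method="Nelder-Mead",options=dict(initial_simplex=np.array([[*x0,1],[x0[0]+.004,x0[1],1],[x0[0],x0[1]+.004,1],[*x0,1.03]]),xatol=1e-4,fatol=1e-4))
        return r_.x,r_.fun
    P=fitc(cs[i],.058,.07,.048,st);C=fitc(cs[inn],.077,.084,.036,st)
    print(th,"plate",P[0].round(4),round(P[1],2),"cup",C[0].round(4),round(C[1],2),"off mm",((C[0]-P[0])[:2]*1000).round(1))
E
python3 - <<'E'
from h import *
for th in(50,60,70): ring(4,np.array([.5874,-.0865]),th)
E
```

```text
50 plate [ 0.5878 -0.0859  0.9652] 0.12 cup [ 0.5843 -0.0899  1.0207] 0.12 off mm [-3.5 -4. ]
60 plate [ 0.5879 -0.0859  0.9746] 0.13 cup [ 0.5844 -0.0899  1.0116] 0.14 off mm [-3.5 -4. ]
70 plate [ 0.5878 -0.0859  0.984 ] 0.16 cup [ 0.5843 -0.0899  1.0037] 0.16 off mm [-3.6 -4. ]
```

All three estimates agree: (-3.5, -4.0) mm is left. The cradle position is now calibrated, so I'll repeat the same approach and go 3.5/4.0 mm further than last time.

```bash
python3 - <<'E'
from h import *
u=np.array([.62469505,.78086881]);R=rot(u)
st0=np.array([.5866,-.0876]);t=st0-u*.044+[.0035,.0040];p=t-u*.022
bot.move_to([*p,.22],R)
bot.move_linear([*p,ZT],velocity=.12,guard=6)
bot.sleep(.3);f0=monitor.sense()["force"]
for k in(.012,.004,0):
    g=bot.move_linear([*(t-u*k),ZT],velocity=.02,guard=3)
    s=monitor.sense();print(g,round(s["time"],2),s["ee_pos"].round(4),(s["force"]-f0).round(2))
    if g:break
bot.sleep(.2);print(monitor.sense()["ee_pos"])
retreat(u)
st=np.array([.5876,-.0862])
o=look(5,st,st);overlay(5,*o["top+scene"])
for th in(50,60,70): ring(5,st,th)
print(monitor.sense()["time"])
E
```

```text
False 17.53 [ 0.5551 -0.1272  0.0979] [-2.25  0.55  1.19]
False 18.08 [ 0.5602 -0.121   0.098 ] [-1.05  0.44  0.71]
False 18.43 [ 0.5627 -0.1178  0.098 ] [-1.27  0.73  0.37]
[ 0.56269828 -0.11788977  0.09801625]
['top'] cup [ 0.5878 -0.0858] 41 stand [ 0.5879 -0.0856] 75 off [-0.1 -0.2]
['scene'] cup [ 0.5854 -0.0861] 58 stand [ 0.5857 -0.0877] 54 off [-0.3  1.5]
['top', 'scene'] cup [ 0.587  -0.0858] 114 stand [ 0.5873 -0.0865] 152 off [-0.3  0.7]
50 plate [ 0.5879 -0.086   0.9649] 0.12 cup [ 0.5877 -0.0861  1.0219] 0.13 off mm [-0.1 -0.1]
60 plate [ 0.5879 -0.0859  0.9744] 0.13 cup [ 0.5878 -0.0861  1.0117] 0.14 off mm [-0.1 -0.2]
70 plate [ 0.5879 -0.0859  0.9837] 0.16 cup [ 0.5877 -0.0861  1.0042] 0.16 off mm [-0.1 -0.2]
22.9167
```

View pics/fit5.png

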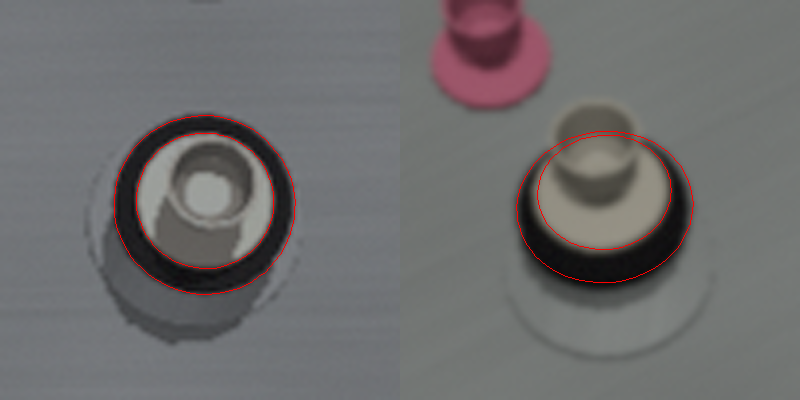

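View pics/top5.png

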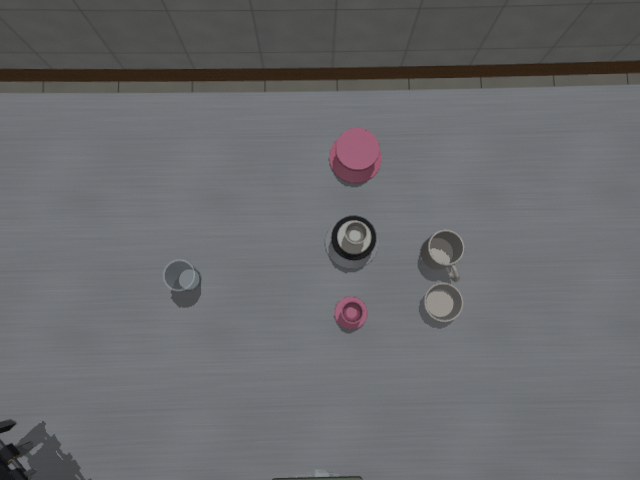

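The cup at (355,236) is now concentric with the plate at (354,238) and upright. The mug, tumbler, ramekin and pink items are at their original pixels, and the hand is clear at the lower left.

```bash
python3 - <<'E'
from h import *
bot.sign_off();print(monitor.sense()["time"])
E
```

```text
the job is handed in; nothing more can be done
the job is handed in; nothing more can be done
```

The egg cup is in the middle of the stand, upright, and the job is handed in at about 23 s of the 48 s allowed. I moved it about 20 mm with two slow pushes on the saucer edge, using the parted fingertips as a cradle. It was not gripped or lifted, and no 3 N force guard tripped during the pushes.

- **Centring:** the last top-camera fits put the cup within about 0.2 mm of the plate centre, by two methods. The scene camera alone disagreed by about 1.5 mm in y. I trusted the top view because it shows the full ring around the saucer, and the calibration is only good to about 2 mm.
- **Other objects:** the mug, tumbler, ramekin and both pink look-alikes looked unmoved in the last top picture. I judged that by eye.
- **Hand:** it was well clear of everything at hand-in.

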